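# Swing the pie dish round the rail post onto the cooling plate

## Robot

A 6-joint arm with a two-finger parallel gripper is mounted at the origin on the work surface. World frame = base frame: x ahead of the robot, y to its left, z up, the work surface at z = 0. Lengths are in mm, angles in degrees, forces in N, time in s.
With the tool pointing down it reaches from about 350 to 800 mm from the base axis. Payload 7.3 kg.
Tool frame: the origin (TCP) lies between the finger pads; the fingertips stand 22 mm ahead of it and the grasp point (between the pads) lies 3 mm ahead of it; y points along the fingers, x is the direction in which the jaws open and shut, and the axes are right-handed (so a half turn about y gives the same grasp; the last joint's range is limited). The gripper opens to 85 mm and grips with 20 to 120 N. Pads are 22 mm wide; open, the fingers measure 114 mm over their backs; the gripper's body (76 mm by 85 mm) begins 54 mm behind the grasp point. The pads swing forward as they close: fully open they stand 13 mm farther back than shut.
Start: joints at [61.077, 19.595, 87.324, -0, 73.075, -8.365], TCP at [184.34, 491.591, 253.322] pointing down, gripper open.
Joint ranges: [-145.02, 145.02], [-44.19, 115.74], [2.07, 154.8], [-57.11, 237.11], [16.16, 152.29], [-177.93, 177.93]. Speed limits (degrees/s): [147.25, 147.25, 180, 180, 180, 180].

## Interface

Orientations are given as [roll, pitch, yaw] about the fixed x, y, z axes, in that order (R = Rz(yaw) Ry(pitch) Rx(roll)).
In Python, from workcell import get_state, grab_frame, close_job, spot_in, masks_of gives the robot as it stands.
- The arm moves only by the tool move_arm, never from a script. Its argument "rows" is one flat list of numbers, 5 for each row, row after row: the shift along the world's x, y, z normalised to -1 to 1, where 1 is 80 mm, then the turn about the world's z normalised to -1 to 1, where 1 is 0.5 rad, then the opening, from 0 (shut) to 1 (fully open). A call has 1 to 20 rows; each row is the pose to reach, as a shift and turn from the pose commanded when the call began; what a row does not reach only later rows make up. A row lasts 1/12 s, in which the tool goes at most 41.7 mm and 7.16 degrees, less where a joint would pass 70% of its speed; a pose out of reach is approached as far as the arm can. A call with a number of a shift or a turn outside -1 to 1 is refused whole. A call with a gripper value outside its range is refused whole. The fingers move at their own pace and stop on an object; the grip force is fixed at half the most. Time passes only in rows, so rows that repeat a pose let the fingers close. It gives the time, the measured TCP pose, the force and the opening at its end, in the units of the state.
- get_state(): the state, without advancing time (a new reading comes with each control period).
- grab_frame(name): name is "side" or "top"; returns a dict with "color" (400x640x3 uint8, red, green, blue), "fx", "fy", "cx", "cy" (pixels), "R" (3x3) and "t" (3): a world point X has camera coordinates R X + t. Camera axes: x right, y down, z forward; pixel columns grow to the right and rows downward; lengths in mm; the calibration is good to about 2 mm. A picture is of the moment at which its call begins. There is no depth.
- close_job(): hands the job in, once; it reports no verdict.
Trained networks look in a picture, given as the dict that the camera call returned (one of the last four; its "shot" number tells which), for a name from the list of things; names that differ only in an ending like _2 or _b are one class to them, and where a whole thing is asked for, a point or a joint stands for the part that bears it (a point fixed in the world has none). Each returns a list of dicts, best first, with "score" (0 to 1); they miss things now and then, are a little off and sometimes report something else, mostly with a low value. They report only what shows in the picture. A call takes as long as a camera call. They do not tell look-alikes from the thing itself.
- spot_in(target, picture): "position" ([x, y, z] in mm, in world coordinates, good to about 4 mm: the middle of the surface that is visible of it).
- masks_of(target, picture): "region" (400x640 bool, what is visible of it).
The state is a dict: "clock": time; "qpos": joint angles; "qd": joint speeds; "tau": joint torques, N m; "ee_pos": TCP position; "orientation": TCP orientation; "ft_force": force on the tool from outside, world axes, zero at the start; "ft_torque": the same for the moment, N m; "grip_width": finger opening in mm.
Only numpy, scipy, OpenCV 4.12 (cv2) and the standard library are available. Lean on these libraries where they do the work, as an engineer would, in place of code of your own. Each camera call takes 0.05 s, during which the arm holds its last target.

## Task

The square pie dish stands crosswise in front of the cooling plate, and its loop handles are too wide to pass between the guard rails that way. Push it against the front rail post it stands before, so that it swings a quarter turn round that post, then push it on until the whole dish, handles included, stands square on the plate between the rails, and leave it there. Keep it flat on the bench, keep off the pie itself and do not knock the cup, scraper, bottle or round pie about.

Things in the scene. Friction and masses are not known exactly. Their poses are not given: they have to be found in the camera images.
- dish: Loose square white stoneware dish, 150 x 150 mm, 48 mm high, upright outer walls, 0.7 to 1 kg with its pie. Origin: centre of its underside; z up. A loop handle (bar at 32 to 46 mm height) stands out from the middle of its +x and -x sides: 60 mm wide, reaching 112 mm from the centre. The y sides are plain. Starts with handles across the lane, one plain side facing the near post.
- pie: The brown pie with a pastry edge inside the dish, fixed to it; same frame as the dish. Its top is 2 mm below the dish's rim. Not to be touched.
- cooling_plate: Fixed steel plate flush with the bench, two-bar guard rail (45 mm high) on three sides. Origin: its centre, bench level; +x from the open front to the rear rail (inner face x = 125 mm), y across. Lane 210 mm wide, 204 between front posts (x = -130, y = +-110 mm). The dish is in with its centre at x -25 to +13 mm (there its far handle meets the rear rail). 55 mm high control box behind.
- near_post: Fixed front end post of the guard rail, the one the dish stands before: upright round steel, 16 mm thick, 53 mm high. Origin: on its axis at bench level, at y = +110 mm of the plate. The dish starts 10 to 60 mm short of it, facing it with the middle of a plain side to within 20 mm; that side's end towards the lane's middle juts past the post and is the end to swing in.
- far_post: The other front end post, alike, at y = -110 mm of the plate.
- ramekin: Bystander: small white cup, 84 mm wide, 45 mm high, outside the rail at y = -110 mm. Origin: centre of its underside.
- round_pie: Bystander: round pie in a foil tin, 224 mm wide, 55 mm high. Origin: centre of its underside.
- sauce_bottle: Bystander: brown bottle, 72 mm wide, 180 mm high. Origin: centre of its underside.
- bench_scraper: Bystander: flat steel dough scraper with a wooden grip, 150 x 112 mm, 22 mm high, lying on the bench well clear of the lane's mouth, farther from the robot. Origin: its underside, near its middle.
Not all that is in view belongs to the job. Of the things that look like the dish, the smaller one is meant.

How it is judged (in metres and radians):
On the way:
1. part-way through its quarter turn the dish bears on the near post (angle between the x axis of dish and the x axis of cooling_plate, either way round between 0.35 and 1.22 rad and contact force between dish and near_post above 0.2 N), for 0.1 s.
At the end, for the whole second after the job is handed in: The dish stands still and flat on the plate between the rails, handles fore and aft, within 0.15 rad of square to the rails, and far enough in that its near handle does not stick out past the front posts (centre more than -35 mm along the plate's x) (angle between the x axis of dish and the x axis of cooling_plate, either way round below 0.15 rad and x of dish in the frame of cooling_plate between -0.035 and 0.03 m and y of dish in the frame of cooling_plate between -0.04 and 0.04 m and height (world z) of dish below 0.006 m and angle between dish's own z axis and vertical below 0.05 rad and linear speed of dish below 0.01 m/s); the robot touches nothing.
It fails at once if the dish is lifted or tipped off the bench (height (world z) of dish above 0.012 m or angle between dish's own z axis and vertical above 0.12 rad).
It fails at once if the pie itself is touched (contact force between any of the fingers, the arm and pie above 0.5 N).
It fails at once if the cup, scraper, bottle or round pie is knocked more than 30 mm away (distance of any of ramekin, bench_scraper, sauce_bottle, round_pie from where it was at the start of the episode above 0.03 m).
It also fails if it takes over 64 s, if anything falls off the work surface, if the arm or the gripper's body presses on something with over 40 N, if the wrist force passes 120 N, or if a joint passes its speed limit or range.

## Working session

There is one attempt and no reset: what is moved stays moved. The work goes in short steps, Python scripts to look and compute and a tool call to move; the robot and the scene stay as the last step left them, time stands still between calls to the robot, and variables do not carry over. Pictures are saved under pics/ and viewed, and the job is handed in when it is done.

Besides the shell and the picture viewer there is one more tool, called after "Request:" as name(argument=value, ...) on one line, values as JSON. move_arm: Moves the arm, as the interface text tells. Its arguments: {"type":"object","properties":{"rows":{"type":"array"}},"required":["rows"]}

```bash
mkdir -p pics
cat > h.py <<'E'
import numpy as np, cv2
from workcell import *
def proj(f,X):
    c=np.array(f["R"])@np.array(X,float)+np.array(f["t"]); return np.array([f["fx"]*c[0]/c[2]+f["cx"],f["fy"]*c[1]/c[2]+f["cy"]])
def unproj(f,u,v,z):
    R=np.array(f["R"]);t=np.array(f["t"]); C=-R.T@t
    d=R.T@np.array([(u-f["cx"])/f["fx"],(v-f["cy"])/f["fy"],1.]); return C+d*(z-C[2])/d[2]
def save(f,n,img=None):
    cv2.imwrite("pics/"+n+".png",cv2.cvtColor(f["color"] if img is None else img,cv2.COLOR_RGB2BGR))
E
python3 - <<'E'
from h import *
s=get_state();print({k:np.round(s[k],2) for k in s})
for n in("side","top"):
    f=grab_frame(n);save(f,n+"0")
    print(n,"C",np.round(-np.array(f["R"]).T@np.array(f["t"])))
    for t in["dish","pie","cooling_plate","near_post","far_post","ramekin","round_pie","sauce_bottle","bench_scraper"]:
        print(t,[(round(d["score"],2),np.round(d["position"],0).tolist(),np.round(proj(f,d["position"])).tolist()) for d in spot_in(t,f)])
E
```

```text
{'clock': np.float64(0.0), 'qpos': array([61.08, 19.64, 87.38, -0.  , 73.08, -8.36]), 'qd': array([ 0.07, -0.02,  0.08, -0.01,  0.12,  0.01]), 'tau': array([-0.000e+00, -4.337e+01, -2.460e+01, -0.000e+00,  1.000e-02,
       -0.000e+00]), 'ee_pos': array([184.15, 491.25, 252.61]), 'orientation': array([-89.99,   0.09,  69.44]), 'ft_force': array([ 0.72, -0.66, -0.16]), 'ft_torque': array([-0.05, -0.02,  0.  ]), 'grip_width': np.float64(85.35)}
side C [  -47. -1133.   875.]
dish [(0.66, [271.0, -347.0, 61.0], [286.0, 283.0]), (0.61, [393.0, -62.0, 42.0], [287.0, 220.0])]
pie [(0.72, [395.0, -36.0, 42.0], [284.0, 215.0]), (0.69, [281.0, -318.0, 60.0], [285.0, 275.0])]
cooling_plate [(0.84, [566.0, 204.0, 1.0], [302.0, 181.0])]
near_post []
far_post [(0.73, [728.0, 150.0, 32.0], [345.0, 172.0]), (0.57, [636.0, 17.0, 20.0], [341.0, 197.0])]
ramekin []
round_pie [(0.96, [516.0, 509.0, 32.0], [262.0, 144.0]), (0.42, [634.0, 16.0, 20.0], [341.0, 197.0])]
sauce_bottle []
bench_scraper [(0.63, [730.0, -347.0, 6.0], [425.0, 253.0]), (0.21, [638.0, 15.0, 21.0], [342.0, 197.0])]
top C [ 323.   31. 1419.]
dish [(0.71, [399.0, -38.0, 41.0], [342.0, 232.0]), (0.61, [285.0, -310.0, 58.0], [424.0, 269.0])]
pie [(0.75, [283.0, -314.0, 56.0], [426.0, 270.0]), (0.68, [397.0, -38.0, 39.0], [342.0, 233.0])]
cooling_plate [(0.66, [552.0, 192.0, 4.0], [276.0, 188.0])]
near_post []
far_post [(0.47, [635.0, 20.0, 20.0], [326.0, 164.0])]
ramekin [(0.63, [740.0, 150.0, 6.0], [290.0, 136.0])]
round_pie [(0.62, [533.0, 521.0, 33.0], [179.0, 189.0])]
sauce_bottle [(0.71, [603.0, -448.0, 121.0], [472.0, 171.0]), (0.58, [395.0, -34.0, 38.0], [340.0, 234.0]), (0.52, [534.0, 523.0, 37.0], [178.0, 189.0])]
bench_scraper [(0.96, [725.0, -354.0, 12.0], [433.0, 143.0])]
```

Run:
```python
from h import *
a=cv2.imread("pics/top0.png");cv2.imwrite("pics/top0c.png",cv2.resize(a[80:320,150:520],None,fx=2.1,fy=2.1,interpolation=cv2.INTER_CUBIC))
a=cv2.imread("pics/side0.png");cv2.imwrite("pics/side0c.png",cv2.resize(a[100:330,180:480],None,fx=2.5,fy=2.5,interpolation=cv2.INTER_CUBIC))
```

```text
(no output)
```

View pics/top0c.png

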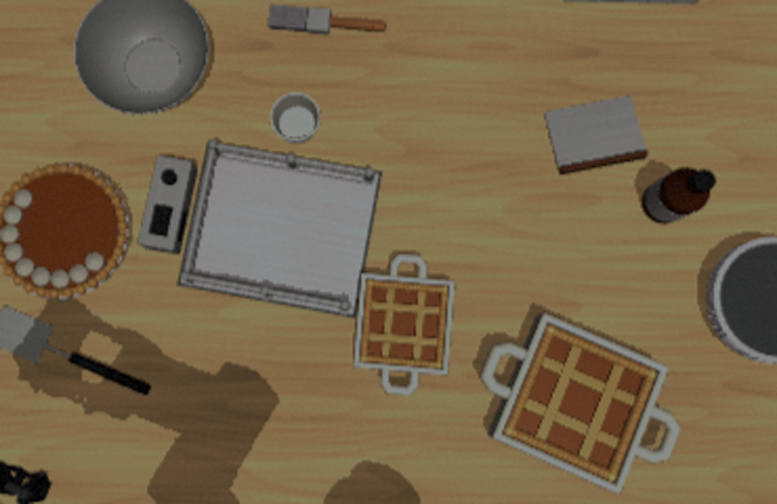

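View pics/side0c.png

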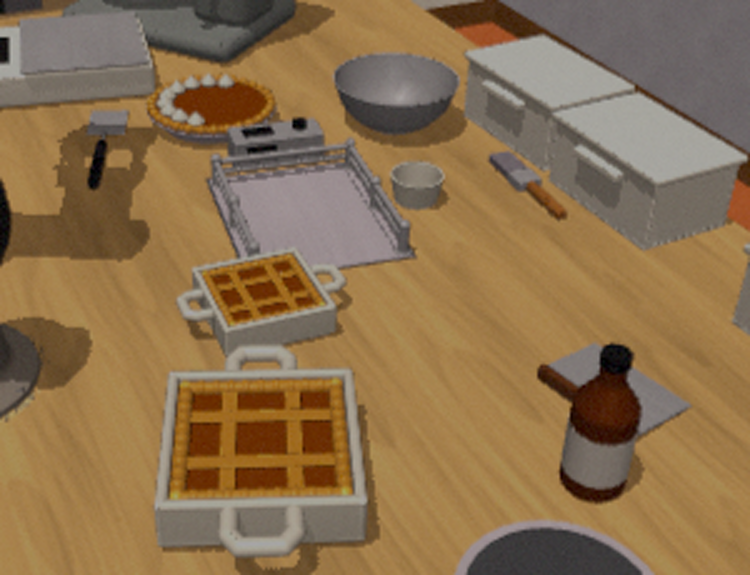

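The top view shows the small dish in crop pixels at (403,325), with its handles up and down at (408,266) and (400,380). The plate is to its left, and its front posts are at (347,305), the near one, and (370,173), the far one. The big dish at (585,400) is the decoy. Next I fit the poses.

```bash
cat >> h.py <<'E'
from scipy.optimize import minimize, least_squares
def dishpoly(x,y,th):
    c,s=np.cos(th),np.sin(th); R=np.array([[c,-s],[s,c]])
    def P(pts,z): return [np.r_[R@np.array(p)+[x,y],z] for p in pts]
    b=[(-75,-75),(75,-75),(75,75),(-75,75)]
    h=lambda k:[(k*74,-30),(k*112,-30),(k*112,30),(k*74,30)]
    hi=lambda k:[(k*76,-18),(k*99,-18),(k*99,18),(k*76,18)]
    return P,b,h,hi
def render(f,x,y,th,S=4):
    P,b,h,hi=dishpoly(x,y,th); m=np.zeros((400*S,640*S),np.uint8)
    pj=lambda pts:np.array([(proj(f,p)+.5)*S for p in pts],np.float32).astype(np.int32)
    for k in(1,-1):
        cv2.fillConvexPoly(m,cv2.convexHull(np.vstack([pj(P(h(k),46)),pj(P(h(k),32))])),1)
        cv2.fillConvexPoly(m,pj(P(hi(k),39)),0)
    cv2.fillConvexPoly(m,cv2.convexHull(np.vstack([pj(P(b,48)),pj(P(b,0))])),1)
    return cv2.resize(m.astype(np.float32),(640,400),interpolation=cv2.INTER_AREA)
def fitdish(f,x,y,th,region):
    r=region.astype(np.float32)
    g=cv2.GaussianBlur(r,(0,0),1)
    cost=lambda p:float(((cv2.GaussianBlur(render(f,p[0]*10,p[1]*10,p[2]/10),(0,0),1)-g)**2).sum())
    best=minimize(cost,[x/10,y/10,th*10],method="Nelder-Mead",options=dict(initial_simplex=np.array([x/10,y/10,th*10])+np.array([[0,0,0],[1.5,0,0],[0,1.5,0],[0,0,1.5]]),xatol=.01,fatol=.01))
    p=best.x; return p[0]*10,p[1]*10,p[2]/10,best.fun
def dmask(f,near):
    L=masks_of("dish",f); best=None
    for d in L:
        m=d["region"]; v,u=np.nonzero(m)
        if len(u)<30: continue
        c=unproj(f,(u.min()+u.max())/2,(v.min()+v.max())/2,40)[:2]; e=np.hypot(*(c-near))
        if best is None or e<best[0]: best=(e,m,d["score"])
    return best
def outline(f,p,img):
    P,b,h,hi=dishpoly(*p)
    for pts,z in((b,48),(b,0),(h(1),46),(h(-1),46)):
        cv2.polylines(img,[np.array([proj(f,q) for q in P(pts,z)]).round().astype(np.int32)],True,(0,255,0),1)
E
python3 - <<'E'
from h import *
f=grab_frame("top");f2=grab_frame("side")
for n,u,v in(("near",315.2,225.2),("far",326.2,162.4)): print(n,np.round(unproj(f,u,v,53)))
for n,u,v in(("rearfar",251.4,150),("rearnear",239,213.3)): print(n,np.round(unproj(f,u,v,45)))
for F,n in((f,"top"),(f2,"side")):
    e,m,s=dmask(F,[398,-40]); print(n,e,s,m.sum(),np.round(fitdish(F,398,-40,0.0,m),3))
for n,t in(("near_post",f),("far_post",f),("cooling_plate",f)):
    for d in masks_of(n,t):
        v,u=np.nonzero(d["region"]);print(n,d["score"],len(u),u.min(),u.max(),v.min(),v.max())
img=cv2.resize(f["color"][130:245,220:400],None,fx=4.4,fy=4.4,interpolation=cv2.INTER_CUBIC);save(f,"platez",img)
E
```

```text
near [420.  51.  53.]
far [635.  19.  53.]
rearfar [674. 277.  45.]
rearnear [454. 308.  45.]
top 3.025905413185172 0.71 2154 [ 3.96334e+02 -3.80930e+01 -5.90000e-02  6.14710e+01]
side 20.950827186349848 0.69 1953 [ 3.97674e+02 -3.38220e+01 -6.00000e-02  1.04420e+02]
far_post 0.52 52 322 329 159 167
cooling_plate 0.7 7078 216 331 146 230
```

View pics/platez.png

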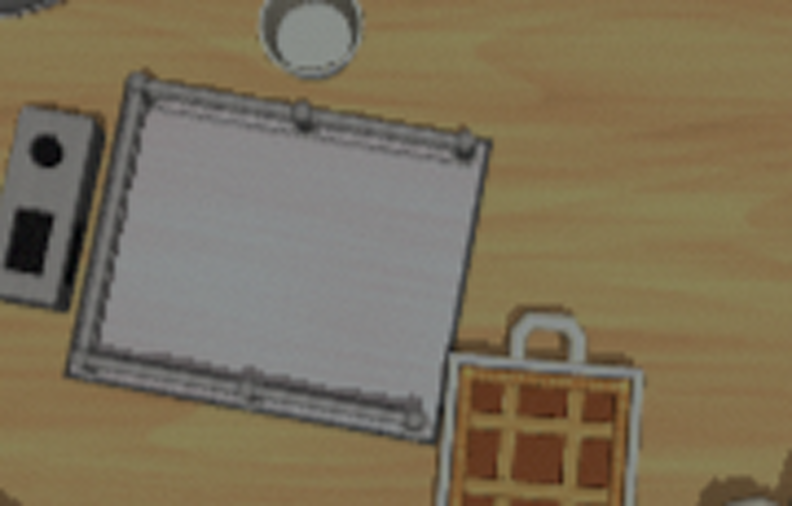

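Here the near post top is at zoomed (416,411), the far one at (464,141) and the rear far corner at (141,82).

```bash
cat >> h.py <<'E'
def p2w(pl,pt):
    c,s=np.cos(pl[2]),np.sin(pl[2]); return np.array([pl[0]+c*pt[0]-s*pt[1],pl[1]+s*pt[0]+c*pt[1]])
def w2p(pl,pt):
    c,s=np.cos(pl[2]),np.sin(pl[2]); d=np.array(pt)-pl[:2]; return np.array([c*d[0]+s*d[1],-s*d[0]+c*d[1]])
E
python3 - <<'E'
from h import *
f=grab_frame("top");f2=grab_frame("side")
obs=[((-130,110,53),(416,411)),((-130,-110,53),(464,141)),((130,-110,53),(141,82))]
q=lambda a:np.array([220+a[0]/4.4,130+a[1]/4.4])-.4
def res(p): return np.concatenate([proj(f,np.r_[p2w([p[0],p[1],p[2]],o[0][:2]),o[0][2]])-q(o[1]) for o in obs])
r=least_squares(res,[549,165,1.43]);print(r.x,np.round(r.fun,2))
pl=r.x
imgs=[]
for F in(f,f2):
    img=F["color"].copy();
    for a in((-130,110),(-130,-110),(130,-110),(130,110)):
        for z in(0,53):
            u=proj(F,np.r_[p2w(pl,a),z]).round().astype(int); cv2.circle(img,tuple(u.tolist()),1,(255,0,0),-1)
    outline(F,(396.8,-36.5,-.059),img);imgs.append(img)
save(f,"ov1",np.hstack([cv2.resize(imgs[0][130:290,220:400],None,fx=2.2,fy=2.2),cv2.resize(imgs[1][130:290,220:400],None,fx=2.2,fy=2.2)]))
for n in(110,-110):print(p2w(pl,(-130,n)))
E
```

```text
[551.42203174 165.95249859   1.42033429] [ 0.12  1.34  0.66 -0.94 -0.79 -0.49]
[423.17847485  53.90969374]
[640.69289883  20.93280238]
```

View pics/ov1.png

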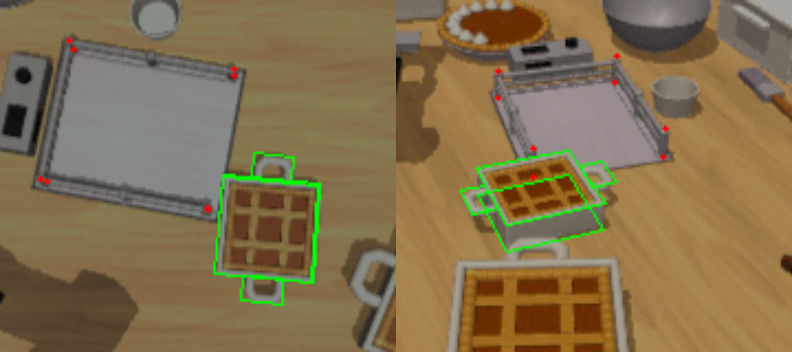

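```bash
cat > sim.py <<'E'
import numpy as np
def rects(): return [(-75,75,-75,75),(74,112,-30,30),(-112,-74,-30,30)]
def cdist(p,r):
    # signed dist of point p to rect, normal outward from rect, in dish frame
    x0,x1,y0,y1=r; q=np.array([min(max(p[0],x0),x1),min(max(p[1],y0),y1)])
    d=p-q; n=np.hypot(*d)
    if n>1e-9: return n,d/n,q
    a=[p[0]-x0,x1-p[0],p[1]-y0,y1-p[1]];i=int(np.argmin(a))
    return -a[i],np.array([[-1,0],[1,0],[0,-1],[0,1]][i],float),p.copy()
g=np.linspace(-60,60,5); SUP=np.array([(a,b) for a in g for b in g])
def run(dish,post,path,speed=60,fr=12,mub=.35,muf=.3,mup=.2,m=.85,dt=2e-4,log=None,posts=None):
    """path: list of finger xy; units mm, N, kg; returns dish pose"""
    x,y,th=dish; v=np.zeros(3); path=np.array(path,float)
    I=m*(75**2*2/3); F=path[0].copy(); k=20.;c=.02; W=m*9.81/len(SUP)
    hist=[];seg=1;post_t=0;t=0
    while seg<len(path):
        d=path[seg]-F;L=np.hypot(*d);st=speed*dt
        if L<st: F=path[seg].copy();seg+=1;fv=np.zeros(2)
        else: fv=d/L*speed;F=F+d/L*st
        cs,sn=np.cos(th),np.sin(th);R=np.array([[cs,-sn],[sn,cs]])
        S=SUP@R.T; sv=v[:2]+v[2]*np.c_[-S[:,1],S[:,0]]
        f=-mub*W*sv/np.sqrt((sv**2).sum(1)+1.)[:,None]
        tot=f.sum(0);tq=(S[:,0]*f[:,1]-S[:,1]*f[:,0]).sum(); pf=0;ff=0
        for (C,r,cv,mu) in [(F,fr,fv,muf)]+[(np.array(p),8,np.zeros(2),mup) for p in posts or [post]]:
            pb=R.T@(C-[x,y])
            if max(abs(pb))>140: continue
            for rc in rects():
                dd,n,q=cdist(pb,rc);pen=r-dd
                if pen>0:
                    nw=R@n;rq=R@q;vr=v[:2]+v[2]*np.array([-rq[1],rq[0]])-cv
                    fn=max(0,k*pen+c*(vr@nw)) ; vt=vr-nw*(vr@nw)
                    fo=-nw*fn-mu*fn*vt/np.sqrt(vt@vt+1.)
                    tot=tot+fo;tq+=rq[0]*fo[1]-rq[1]*fo[0]
                    if r==8: pf+=fn
                    else: ff+=fn
        v=v+np.r_[tot*1000/m,tq*1000/I]*dt
        x+=v[0]*dt;y+=v[1]*dt;th+=v[2]*dt;t+=dt
        if pf>.2: post_t+=dt
        if int(t/dt)%1000==0: hist.append((t,x,y,np.degrees(th),F[0],F[1],pf,ff))
    return (x,y,th),np.array(hist),post_t
E
cat > s1.py <<'E'
from sim import *
from h import p2w,w2p
pl=[551.4,166,1.42]; post=p2w(pl,(-130,110)); posts=[post,p2w(pl,(-130,-110))]
dish=(397,-37,-.059); ux=np.array([np.cos(1.42),np.sin(1.42)])
if __name__=="__main__":
  for mup,muf in((.2,.3),(.4,.5)):
   for off in(50,65,95):
    for ang in (1.42,1.2,.9):
      c,s=np.cos(-.059),np.sin(-.059);b=(-90 if off<90 else -45)
      st=np.array([397+c*off-s*b,-37+s*off+c*b]);u=np.array([np.cos(ang),np.sin(ang)])
      d,h,pt=run(dish,post,[st,st+u*130],mup=mup,muf=muf,posts=posts)
      i=[np.argmin(abs(h[:,0]-q)) for q in(.8,1.2,1.6,2.1)]
      print(mup,off,ang,[(np.round(h[j,3]-(-8.6)).astype(int).item(),np.round(w2p(pl,h[j,1:3])).astype(int).tolist(),round(h[j,6],1)) for j in i])
E
time python3 s1.py
```

```text
0.2 50 1.42 [(16, [-204, 125], np.float64(314.8)), (23, [-197, 123], np.float64(536.8)), (29, [-189, 123], np.float64(752.3)), (570, [-406, 1217], np.float64(0.0))]
0.2 50 1.2 [(19, [-207, 120], np.float64(267.6)), (28, [-201, 115], np.float64(451.0)), (38, [-197, 111], np.float64(617.3)), (101, [-214, 179], np.float64(0.0))]
0.2 50 0.9 [(22, [-212, 114], np.float64(167.1)), (32, [-208, 105], np.float64(280.0)), (44, [-205, 94], np.float64(363.3)), (54, [-204, 86], np.float64(408.0))]
0.2 65 1.42 [(19, [-208, 124], np.float64(277.5)), (28, [-203, 122], np.float64(483.1)), (37, [-197, 118], np.float64(683.1)), (670, [-345, 1240], np.float64(0.0))]
0.2 65 1.2 [(21, [-211, 120], np.float64(224.4)), (32, [-207, 114], np.float64(385.1)), (44, [-204, 105], np.float64(528.6)), (44, [-293, 234], np.float64(0.0))]
0.2 65 0.9 [(22, [-215, 114], np.float64(120.7)), (34, [-213, 104], np.float64(205.9)), (46, [-211, 91], np.float64(265.1)), (58, [-207, 77], np.float64(290.6))]
0.2 95 1.42 [(36, [-233, 117], np.float64(79.3)), (48, [-231, 104], np.float64(223.8)), (-64, [-439, 150], np.float64(0.0
[... 1151 characters left out ...]
 np.float64(640.1))]
0.4 65 0.9 [(22, [-214, 113], np.float64(121.6)), (34, [-213, 103], np.float64(206.1)), (46, [-211, 90], np.float64(265.2)), (58, [-209, 78], np.float64(289.6))]
0.4 95 1.42 [(27, [-221, 120], np.float64(128.1)), (43, [-223, 106], np.float64(241.9)), (94, [-330, 128], np.float64(0.0)), (127, [-385, 147], np.float64(0.0))]
0.4 95 1.2 [(29, [-223, 113], np.float64(52.7)), (42, [-223, 97], np.float64(120.4)), (59, [-221, 77], np.float64(147.9)), (75, [-216, 54], np.float64(131.9))]
0.4 95 0.9 [(23, [-220, 111], np.float64(6.2)), (34, [-220, 96], np.float64(3.4)), (42, [-219, 84], np.float64(3.4)), (44, [-218, 81], np.float64(0.3))]
real	0m39.748s
user	0m40.015s
sys	0m0.136s
```

```bash
sed -i 's/dt=2e-4/dt=1e-4/; s/sqrt(vt@vt+1.)/sqrt(vt@vt+16.)/; s/(sv\*\*2).sum(1)+1.)/(sv**2).sum(1)+4.)/; s/k=20.;c=.02/k=10.;c=.03/; s/%1000==0/%2000==0/' sim.py
time python3 s1.py
```

```text
0.2 50 1.42 [(14, [-203, 125], np.float64(158.9)), (18, [-194, 125], np.float64(270.4)), (24, [-186, 123], np.float64(377.8)), (140, [-241, 334], np.float64(0.0))]
0.2 50 1.2 [(17, [-206, 121], np.float64(135.5)), (24, [-199, 117], np.float64(228.7)), (33, [-193, 111], np.float64(311.0)), (46, [-188, 103], np.float64(377.0))]
0.2 50 0.9 [(20, [-211, 115], np.float64(85.2)), (29, [-207, 106], np.float64(143.4)), (39, [-202, 97], np.float64(184.8)), (50, [-198, 86], np.float64(206.3))]
0.2 65 1.42 [(16, [-207, 126], np.float64(142.1)), (21, [-199, 125], np.float64(247.6)), (98, [-304, 186], np.float64(0.0)), (137, [-346, 209], np.float64(0.0))]
0.2 65 1.2 [(19, [-210, 122], np.float64(115.1)), (27, [-204, 118], np.float64(199.4)), (36, [-200, 111], np.float64(271.3)), (125, [-336, 127], np.float64(0.0))]
0.2 65 0.9 [(22, [-216, 116], np.float64(61.2)), (31, [-213, 107], np.float64(108.1)), (41, [-210, 97], np.float64(139.1)), (51, [-206, 84], np.float64(151.0))]
0.2 95 1.42 [(35, [-230, 117], np.float64(42.5)), (46, [-228, 106], np.float64(115.5)), (54, [-302, 122], np.float64(0.0)), (
[... 1136 characters left out ...]
99], np.float64(324.2))]
0.4 65 0.9 [(20, [-213, 114], np.float64(65.7)), (29, [-209, 105], np.float64(113.5)), (39, [-206, 95], np.float64(143.7)), (50, [-202, 83], np.float64(153.7))]
0.4 95 1.42 [(26, [-220, 119], np.float64(66.4)), (36, [-216, 111], np.float64(136.5)), (49, [-213, 98], np.float64(190.7)), (65, [-208, 79], np.float64(217.7))]
0.4 95 1.2 [(28, [-222, 112], np.float64(30.4)), (41, [-221, 98], np.float64(65.4)), (54, [-216, 81], np.float64(85.3)), (68, [-209, 61], np.float64(82.0))]
0.4 95 0.9 [(23, [-220, 111], np.float64(5.4)), (34, [-221, 96], np.float64(3.6)), (42, [-219, 86], np.float64(3.5)), (43, [-219, 84], np.float64(0.2))]
real	1m20.516s
user	1m20.997s
sys	0m0.076s
```

```bash
cat > s2.py <<'E'
from s1 import *
for mup,muf in((.1,.2),(.4,.4)):
    for ang in (.8,.95,1.05,1.15):
      st=np.array([488,-101.]);u=np.array([np.cos(ang),np.sin(ang)])
      d,h,pt=run(dish,post,[st,st+u*130],mup=mup,muf=muf,posts=posts,fr=11)
      print(mup,ang,round(pt,2),[(np.round(h[j,3]-(-8.6)).astype(int).item(),np.round(w2p(pl,h[j,1:3])).astype(int).tolist(),np.round(h[j,6:8],1).tolist()) for j in range(2,len(h))])
E
python3 s2.py
```

```text
0.1 0.8 0 [(9, [-222, 122], [0.0, 1.2]), (9, [-221, 122], [0.0, 0.0]), (9, [-221, 122], [0.0, 0.0]), (9, [-221, 122], [0.0, 0.0]), (9, [-221, 122], [0.0, 0.0]), (9, [-221, 122], [0.0, 0.0]), (9, [-221, 122], [0.0, 0.0]), (9, [-221, 122], [0.0, 0.0])]
0.1 0.95 0.4 [(10, [-221, 122], [0.0, 1.2]), (14, [-219, 122], [0.0, 1.2]), (15, [-219, 123], [1.6, 0.0]), (15, [-219, 123], [0.2, 0.0]), (15, [-219, 123], [0.0, 0.0]), (15, [-219, 123], [0.0, 0.0]), (15, [-219, 123], [0.0, 0.0]), (15, [-219, 123], [0.0, 0.0])]
0.1 1.05 1.27 [(11, [-220, 122], [0.0, 1.2]), (16, [-219, 121], [4.5, 3.0]), (23, [-223, 117], [4.4, 3.1]), (30, [-226, 111], [5.0, 3.5]), (37, [-229, 104], [5.4, 3.8]), (43, [-230, 96], [5.8, 4.0]), (48, [-231, 90], [6.1, 4.5]), (48, [-231, 90], [0.2, 0.0])]
0.1 1.15 1.22 [(12, [-220, 122], [0.0, 1.3]), (18, [-220, 121], [4.1, 3.0]), (27, [-225, 116], [6.0, 4.5]), (36, [-230, 108], [8.0, 6.3]), (45, [-234, 98], [10.9, 8.9]), (54, [-236, 86], [14.4, 12.4]), (61, [-235, 74], [16.4, 14.4]), (70, [-237, 65], [0.0, 0.0])]
0.4 0.8 0 [(9, [-222, 122], [0.0, 1.1]), (10, [-221, 122], [0.0
[... 284 characters left out ...]
116], [5.3, 4.2]), (25, [-221, 110], [4.8, 3.5]), (31, [-222, 103], [4.0, 2.7]), (35, [-222, 98], [4.5, 3.0]), (35, [-222, 98], [0.4, 0.0]), (34, [-222, 98], [0.1, 0.0])]
0.4 1.05 1.42 [(11, [-220, 121], [0.0, 1.2]), (15, [-218, 120], [6.1, 5.1]), (22, [-221, 114], [7.7, 6.5]), (29, [-223, 107], [9.0, 7.7]), (36, [-223, 98], [9.2, 7.8]), (43, [-223, 89], [7.2, 5.8]), (49, [-222, 81], [4.2, 3.0]), (53, [-220, 75], [4.4, 3.0])]
0.4 1.15 1.47 [(12, [-220, 121], [0.0, 1.2]), (17, [-219, 119], [9.3, 8.1]), (25, [-222, 113], [13.3, 12.1]), (33, [-224, 106], [20.5, 19.2]), (40, [-224, 97], [28.6, 27.2]), (47, [-223, 88], [34.0, 32.6]), (54, [-221, 78], [35.1, 33.5]), (61, [-218, 67], [31.0, 29.4])]
```

Request:
move_arm(rows=[0.5, -0.5, 0, -0.3, 0, 0.9, -1, 0, -0.6, 0, 0.9, -1, 0, -1, 0, 0.9, -1, 0, -1, 0, 0.9, -1, 0, -1, 0, 0.9, -1, 0, -1, 0])

```text
clock: 1.95
ee_pos: [256.5, 411.6, 253.5]
orientation: [-90.0, -0.0, 41.0]
ft_force: [-0.4, 0.5, -0.1]
grip_width: 12.4
```

Request:
move_arm(rows=[0.5, -0.5, 0, -0.3, 0, 0.9, -1, 0, -0.6, 0, 0.9, -1, 0, -1, 0, 0.9, -1, 0, -1, 0])

```text
clock: 2.28
ee_pos: [330.3, 329.6, 253.3]
orientation: [-90.1, -0.0, 11.9]
ft_force: [0.6, 0.8, 0.0]
grip_width: -0.1
```

Request:
move_arm(rows=[0.3, -0.5, 0, -0.3, 0, 0.6, -1, 0, -0.5, 0, 0.6, -1, 0, -0.5, 0])

```text
clock: 2.53
ee_pos: [378.1, 249.1, 253.3]
orientation: [-90.1, -0.1, -2.3]
ft_force: [0.0, 0.6, -1.3]
grip_width: -0.1
```

Request:
move_arm(rows=[0.2, -0.5, -0.3, 0, 0, 0.4, -1, -0.5, 0, 0, 0.4, -1, -0.5, 0, 0])

```text
clock: 2.78
ee_pos: [408.5, 168.9, 211.4]
orientation: [-90.1, 0.1, -2.0]
ft_force: [0.3, 0.7, 0.3]
grip_width: -0.1
```

Request:
move_arm(rows=[0, -0.5, 0, 0, 0, 0, -1, 0, 0, 0, 0, -1, 0, 0, 0])

```text
clock: 3.03
ee_pos: [408.6, 87.3, 213.1]
orientation: [-90.1, 0.0, -2.1]
ft_force: [0.5, 0.0, -0.4]
grip_width: -0.1
```

Request:
move_arm(rows=[0, -0.5, 0, 0, 0, 0, -1, 0, 0, 0, 0, -1, 0, 0, 0])

```text
clock: 3.28
ee_pos: [409.0, 7.3, 213.5]
orientation: [-90.1, -0.1, -2.2]
ft_force: [1.0, 0.8, -0.5]
grip_width: 0.0
```

Request:
move_arm(rows=[0, -0.5, 0, 0, 0, 0, -1, 0, 0, 0, 0, -1, 0, 0, 0, 0, -1, 0, 0, 0])

```text
clock: 3.62
ee_pos: [408.7, -69.1, 213.3]
orientation: [-90.0, -0.0, -2.2]
ft_force: [0.1, 1.2, -0.1]
grip_width: 0.1
```

Request:
move_arm(rows=[0.45, -0.22, -0.4, 0, 0, 0.94, -0.45, -0.9, 0, 0, 0.94, -0.45, -0.9, 0, 0, 0.94, -0.45, -0.9, 0, 0])

```text
clock: 3.95
ee_pos: [485.1, -103.1, 137.6]
orientation: [-89.9, 0.2, -2.0]
ft_force: [-0.7, 0.4, 0.6]
grip_width: -0.4
```

Run:
```python
from h import *
f=grab_frame("side");save(f,"s3",cv2.resize(f["color"][100:320,180:480],None,fx=2.5,fy=2.5))
print(get_state()["ee_pos"])
```

```text
[ 483.80458037 -102.45325219  139.12756566]
```

View pics/s3.png

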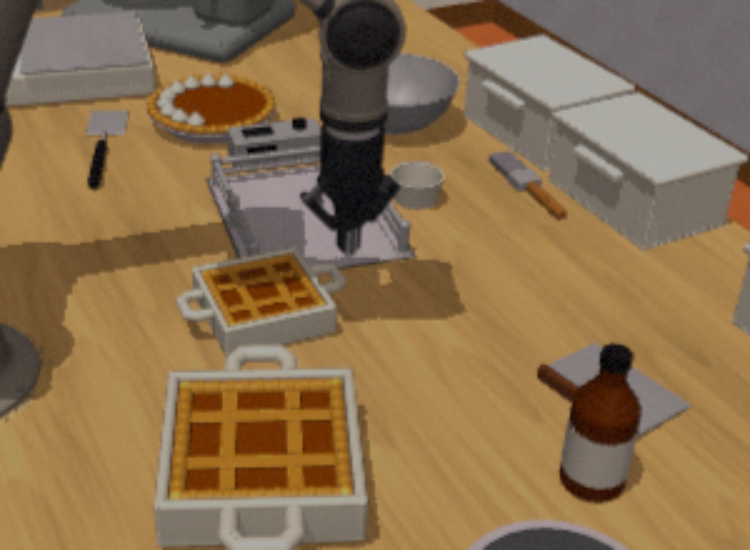

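The arm stands clear over the right-hand side of the dish, with its fingertips at crop (347,252). I check the tip height against the projection, then lower.

Run:
```python
from h import *
f=grab_frame("side")
for z in(100,104,110,116,120):print(z,(proj(f,[484,-102.5,z])-[180,100])*2.5)
```

```text
100 [345.25359477 261.99284672]
104 [345.33912295 259.35496387]
110 [345.46791569 255.38270408]
116 [345.59731275 251.39180579]
120 [345.68391528 248.72078732]
```

Request:
move_arm(rows=[0, 0, -0.3, 0, 0, 0, 0, -0.6, 0, 0, 0, 0, -0.9, 0, 0, 0, 0, -1, 0, 0, 0, 0, -1, 0, 0])

```text
clock: 4.47
ee_pos: [482.4, -102.9, 60.9]
orientation: [-89.9, 0.2, -2.1]
ft_force: [0.5, 0.2, -0.5]
grip_width: -0.5
```

Request:
move_arm(rows=[0, 0, -0.15, 0, 0, 0, 0, -0.28, 0, 0, 0.03, 0.06, -0.28, 0, 0, 0.06, 0.12, -0.28, 0, 0, 0.09, 0.18, -0.28, 0, 0, 0.12, 0.24, -0.28, 0, 0, 0.15, 0.3, -0.28, 0, 0, 0.18, 0.36, -0.28, 0, 0, 0.21, 0.42, -0.28, 0, 0, 0.24, 0.48, -0.28, 0, 0, 0.27, 0.54, -0.28, 0, 0, 0.3, 0.6, -0.28, 0, 0])

```text
clock: 5.47
ee_pos: [507.7, -56.0, 38.9]
orientation: [-90.0, 0.0, -2.2]
ft_force: [-1.3, -2.1, 0.4]
grip_width: -0.0
```

```bash
cat > look.py <<'E'
from h import *
import sys
n=sys.argv[1]; x,y,th=map(float,sys.argv[2:5]); pl=np.array([551.4,166,1.42])
for c in("top","side"):
    f=grab_frame(c);r=dmask(f,np.array([x,y]))
    img=f["color"].copy()
    if r:
        p=fitdish(f,x,y,np.radians(th),r[1]);q=w2p(pl,p[:2])
        print(c,"score",r[2],"world",np.round(p[:2],1),round(np.degrees(p[2]),1),"cost",round(p[3]),"plate",np.round(q,1),round(np.degrees(p[2]-pl[2])+90,1))
        outline(f,p[:3],img)
    for a in((-130,110),(-130,-110)):
        cv2.circle(img,tuple(proj(f,np.r_[p2w(pl,a),53]).round().astype(int).tolist()),1,(255,0,0),-1)
    save(f,n+c,cv2.resize(img[110:290,210:400],None,fx=2.6,fy=2.6))
a=[cv2.imread(f"pics/{n}{c}.png") for c in("top","side")]
a=cv2.resize(np.hstack(a),None,fx=.8,fy=.8);cv2.imwrite(f"pics/{n}.png",a)
E
python3 look.py a1 400 -30 5
```

```text
top score 0.48 world [408.1 -16. ] 3.8 cost 2031 plate [-201.4  114.4] 12.5
side score 0.84 world [401.3 -26.7] 9.7 cost 164 plate [-213.   119.5] 18.3
```

View pics/a1.png

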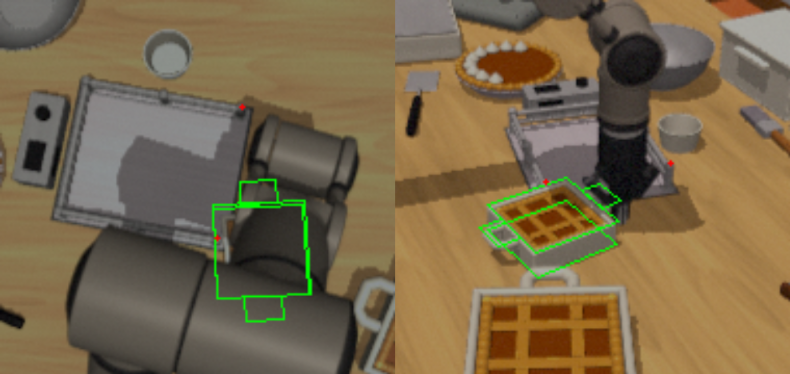

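Side view: the dish has turned to about 15–18° from crosswise and is against the post (crop 545,182). The top view is hidden by the arm. I continue pushing.

Request:
move_arm(rows=[0.02, 0.06, 0, 0, 0, 0.04, 0.12, 0, 0, 0, 0.06, 0.18, 0, 0, 0, 0.08, 0.24, 0, 0.06, 0, 0.1, 0.3, 0, 0.12, 0, 0.12, 0.36, 0, 0.18, 0, 0.14, 0.42, 0, 0.24, 0])

```text
clock: 6.25
ee_pos: [530.3, -28.6, 42.3]
orientation: [-90.7, -1.5, 4.8]
ft_force: [28.0, -26.3, -6.3]
grip_width: -0.1
```

```bash
python3 look.py a2 405 -32 28
```

```text
top score 0.63 world [407.7 -41.6] 36.2 cost 1996 plate [-226.8  110.9] 44.9
side score 0.6 world [423.3 -28.6] 27.1 cost 104 plate [-211.6   97.4] 35.7
```

View pics/a2.png

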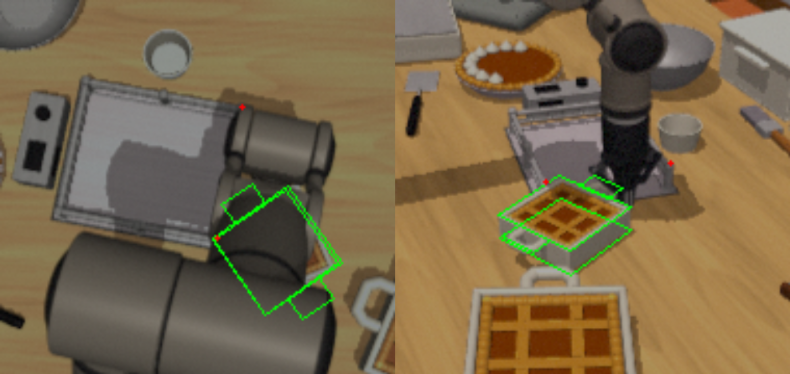

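The side view shows the dish at about 36° from crosswise. The wrist force has risen to 38 N because the dish is pinched between finger and post, and that also means it bore on the post. I back off, then go round to the trailing face to swing it on.

Request:
move_arm(rows=[0.1, -0.2, 0, 0, 0, 0.25, -0.5, 0, 0, 0, 0.25, -0.6, 0.3, 0, 0, 0.25, -0.6, 0.8, 0, 0, 0.2, -0.7, 1, 0, 0, 0.1, -0.9, 1, 0, 0, 0, -1, 1, 0, 0, 0, -1, 1, 0, 0])

```text
clock: 7.12
ee_pos: [517.1, -103.7, 118.6]
orientation: [-90.0, 0.1, 4.6]
ft_force: [-0.1, -0.4, -0.1]
grip_width: 0.1
```

Request:
move_arm(rows=[-0.3, -0.3, 0, 0, 0, -0.7, -0.5, 0, 0, 0, -1, -0.6, 0, 0, 0, -1, -0.6, 0, 0, 0])

```text
clock: 7.45
ee_pos: [434.2, -150.4, 117.6]
orientation: [-89.8, 0.3, 4.6]
ft_force: [0.3, -0.0, 0.6]
grip_width: 0.2
```

```bash
python3 look.py a3 418 -32 28; python3 -c "
from h import *
print(get_state()['ee_pos'],get_state()['orientation'],get_state()['ft_force'])"
```

```text
top score 0.57 world [423.4 -33.5] 25.0 cost 321 plate [-216.5   96.6] 33.7
side score 0.75 world [423.2 -30.2] 28.4 cost 333 plate [-213.3   97.3] 37.0
[ 439.53208886 -150.46897764  118.69875136] [-8.99911355e+01 -2.58610412e-02  4.70516952e+00] [ 0.27944383  0.95391859 -0.26378092]
```

View pics/a3.png

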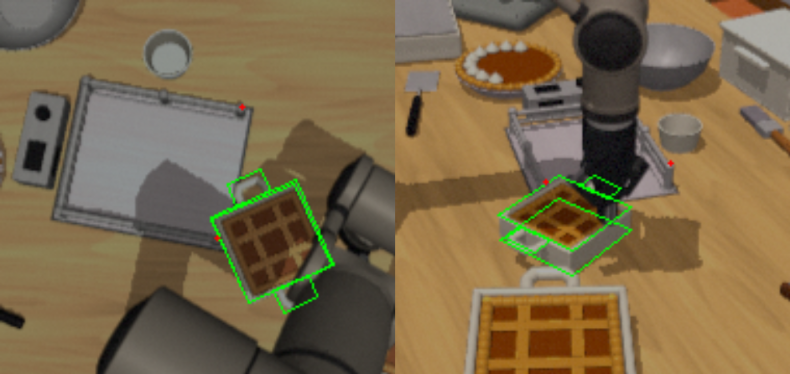

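Both cameras now agree: the dish is near (423,-31) at about 26° in the world frame, which is 35° turned, and it is beside the post. I go to the trailing side, with the jaw axis parallel to that face.

Request:
move_arm(rows=[-0.2, 0, 0, -0.25, 0, -0.5, 0, 0, -0.5, 0, -0.7, 0, 0, -0.75, 0, -0.9, 0.2, 0, -1, 0, -0.95, 0.2, 0, -1, 0, -0.95, 0.2, 0, -1, 0])

```text
clock: 8.15
ee_pos: [362.8, -134.2, 118.9]
orientation: [-90.0, 0.0, -23.7]
ft_force: [0.5, -0.3, 0.4]
grip_width: -0.0
```

Request:
move_arm(rows=[0, 0.04, 0, -0.25, 0, 0, 0.08, 0, -0.5, 0, 0, 0.12, 0, -0.75, 0, 0, 0.16, 0, -1, 0, 0, 0.16, 0, -1, 0])

```text
clock: 8.57
ee_pos: [364.3, -122.2, 119.0]
orientation: [-90.0, -0.1, -52.6]
ft_force: [0.8, 0.1, 0.0]
grip_width: 0.3
```

Request:
move_arm(rows=[0, 0, -0.2, -0.2, 0, 0, 0, -0.5, -0.4, 0, 0, 0, -0.8, -0.4, 0, 0, 0, -0.95, -0.4, 0, 0, 0, -0.95, -0.4, 0])

```text
clock: 8.98
ee_pos: [362.6, -121.9, 40.9]
orientation: [-90.1, 0.2, -63.7]
ft_force: [0.2, 0.7, 0.3]
grip_width: -0.4
```

```bash
python3 look.py a4 423 -31 27; python3 -c "
from h import *
print(get_state()['ee_pos'],get_state()['orientation'],get_state()['ft_force'])"
```

```text
top score 0.61 world [422.5 -34.6] 25.2 cost 356 plate [-217.7   97.3] 33.9
side score 0.82 world [425.8 -30.8] 29.9 cost 901 plate [-213.4   94.6] 38.6
[ 363.78057156 -122.52871722   43.60665496] [-89.93834394  -0.09838064 -63.91482914] [ 1.05340959  0.04552896 -0.57225613]
```

View pics/a4.png

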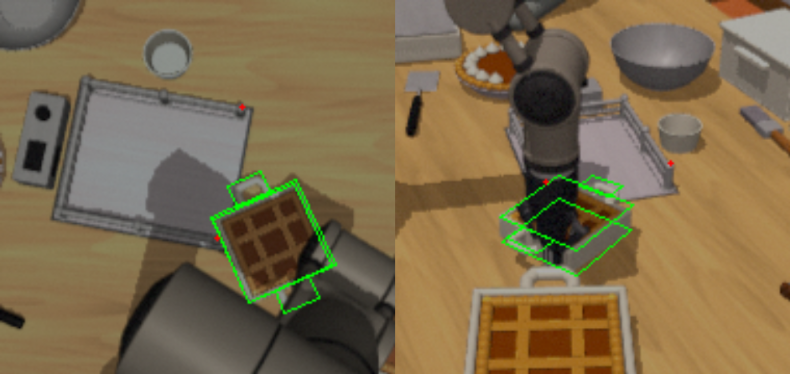

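The finger stands in the notch beside the trailing handle, at side crop (555,260). I simulate the next stroke.

```bash
cat > s3.py <<'E'
from s1 import *
D=(424,-34,np.radians(26.5))
for mup,muf in((.1,.2),(.4,.4)):
    for path in ([30],[40],[50],[30,50],[35,65]):
      P=[np.array([362,-122.])]
      n=20
      for k in range(n):
          a=np.radians(path[0]+(path[-1]-path[0])*k/(n-1)); P.append(P[-1]+6.5*np.array([np.cos(a),np.sin(a)]))
      d,h,pt=run(D,post,P,mup=mup,muf=muf,posts=posts,fr=11)
      print(mup,path,round(pt,2),[(np.round(h[j,3]-(-8.6)).astype(int).item(),np.round(w2p(pl,h[j,1:3])).astype(int).tolist(),np.round(h[j,6:8],1).tolist()) for j in range(1,len(h))])
E
python3 s3.py
```

```text
0.1 [30] 1.5 [(34, [-216, 78], [0.0, 3.8]), (37, [-207, 71], [0.0, 3.8]), (37, [-199, 63], [1.6, 4.6]), (37, [-191, 54], [1.8, 4.9]), (37, [-184, 44], [2.2, 5.3]), (37, [-177, 35], [2.9, 6.0]), (37, [-169, 25], [4.0, 7.2]), (37, [-162, 15], [5.9, 9.3]), (37, [-154, 7], [8.6, 12.3])]
0.1 [40] 1.44 [(32, [-215, 77], [0.0, 3.9]), (33, [-205, 71], [0.0, 3.9]), (32, [-197, 61], [2.2, 5.1]), (29, [-191, 49], [3.4, 6.2]), (25, [-186, 36], [7.1, 9.9]), (20, [-184, 22], [19.8, 24.6]), (12, [-178, 6], [0.0, 0.0]), (16, [-170, 2], [13.2, 18.4]), (22, [-156, 4], [46.3, 53.8])]
0.1 [50] 1.03 [(30, [-214, 78], [0.0, 3.9]), (30, [-204, 71], [0.0, 3.9]), (26, [-198, 60], [3.2, 5.8]), (20, [-194, 47], [6.8, 9.3]), (12, [-196, 31], [22.5, 27.5]), (0, [-192, 14], [0.0, 0.0]), (-23, [-187, -14], [0.0, 5.0]), (-25, [-183, -22], [0.0, 2.7]), (-24, [-183, -25], [1.4, 2.3])]
0.1 [30, 50] 1.5 [(34, [-216, 78], [0.0, 3.9]), (36, [-206, 71], [0.0, 3.9]), (36, [-198, 63], [1.8, 4.8]), (34, [-191, 52], [2.6, 5.4]), (31, [-184, 40], [4.4, 7.1]), (27, [-180, 26], [10.4, 13.6]), (23, [-176, 14], [30.0, 36.0]), (20,
[... 1155 characters left out ...]
-166, 35], [144.0, 160.1]), (34, [-155, 32], [186.6, 206.6]), (-4, [-207, 6], [0.0, 230.0])]
0.4 [30, 50] 1.6 [(35, [-215, 79], [0.0, 3.9]), (37, [-206, 73], [3.0, 5.8]), (36, [-198, 63], [3.3, 7.1]), (34, [-191, 53], [5.7, 9.9]), (33, [-184, 42], [12.5, 17.7]), (32, [-176, 33], [30.3, 37.7]), (36, [-167, 29], [61.3, 70.2]), (40, [-156, 27], [95.2, 106.3]), (46, [-145, 26], [126.9, 141.4])]
0.4 [35, 65] 1.47 [(34, [-214, 79], [0.0, 3.9]), (35, [-205, 72], [3.5, 6.5]), (32, [-197, 62], [4.7, 8.6]), (29, [-191, 51], [10.9, 16.0]), (26, [-185, 41], [30.6, 38.9]), (28, [-176, 35], [70.6, 81.4]), (32, [-166, 33], [118.3, 132.1]), (36, [-155, 31], [165.9, 183.5]), (36, [-154, 29], [134.9, 230.0])]
```

Request:
move_arm(rows=[0.06, 0.03, 0, 0, 0, 0.12, 0.07, 0, 0, 0, 0.18, 0.1, 0, 0, 0, 0.24, 0.14, 0, 0, 0, 0.3, 0.17, 0, 0, 0, 0.36, 0.21, 0, 0, 0, 0.42, 0.24, 0, 0, 0, 0.48, 0.28, 0, 0, 0, 0.54, 0.31, 0, 0, 0])

```text
clock: 9.93
ee_pos: [407.1, -98.3, 43.8]
orientation: [-90.0, -0.2, -63.9]
ft_force: [-1.9, -9.5, -3.5]
grip_width: -0.0
```

```bash
python3 look.py a5 450 -20 29; python3 -c "
from h import *
print(get_state()['ee_pos'],get_state()['orientation'],get_state()['ft_force'])"
```

```text
top score 0.77 world [461.6 -15.8] 30.3 cost 525 plate [-193.2   61.5] 38.9
side score 0.9 world [462.4 -15.4] 33.6 cost 832 plate [-192.7   60.8] 42.3
[407.49051876 -97.82935576  43.79889147] [-89.8585118   -0.18111068 -64.01075706] [ 2.39504124 -3.12331794  0.53681375]
```

View pics/a5.png

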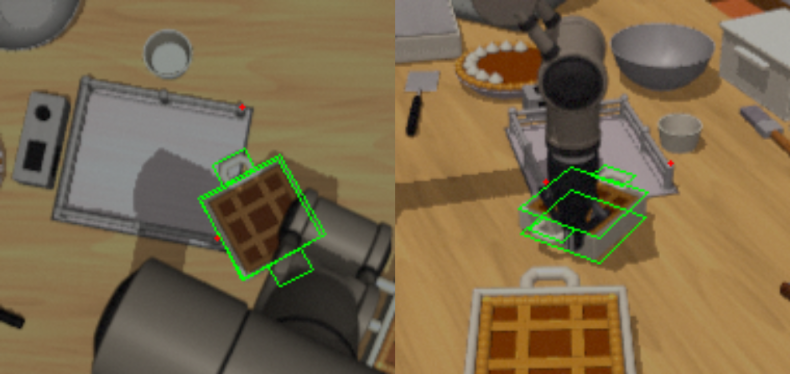

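The dish is near (462,-16) at 31° in the world frame, which is plate (-193,61), as simulated. Next I straddle the trailing handle with open jaws and steer the dish in with two contacts on that wall.

Request:
move_arm(rows=[-0.12, -0.08, 0, 0, 0, -0.24, -0.14, 0.2, 0, 0, -0.24, -0.14, 0.6, 0, 0, -0.24, -0.14, 1, 0, 0, -0.28, 0.1, 1, 0.1, 1, -0.34, 0.41, 1, 0.17, 1, -0.34, 0.41, 1, 0.17, 1, -0.34, 0.41, 1, 0.17, 1, -0.34, 0.41, 1, 0.17, 1, -0.34, 0.41, 1, 0.17, 1, -0.34, 0.41, 1, 0.17, 1])

```text
clock: 11.05
ee_pos: [378.7, -65.0, 122.7]
orientation: [-90.0, 0.0, -59.2]
ft_force: [-0.0, 0.1, 0.2]
grip_width: 83.0
```

```bash
python3 look.py a6 462 -16 31; python3 -c "
from h import *
s=get_state();print(s['ee_pos'],s['orientation'],s['ft_force'],s['grip_width'])"
```

```text
top score 0.88 world [464.4 -15.4] 29.2 cost 714 plate [-192.4   58.7] 37.9
side score 0.6 world [461.4 -12.6] 34.3 cost 244 plate [-190.1   62.1] 43.0
[378.72240796 -64.69805063 122.76311827] [-9.00140210e+01  1.31366484e-02 -5.92250098e+01] [-0.7494459  -0.81093393 -0.05576654] 85.3852287939122
```

View pics/a6.png

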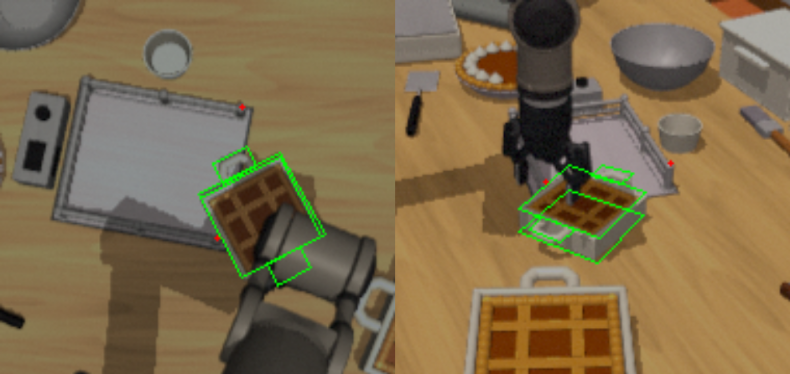

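Request:
move_arm(rows=[0, 0, -0.25, 0, 1, 0, 0, -0.5, 0, 1, 0, 0, -0.75, 0, 1, 0, 0, -0.85, 0, 1, 0, 0, -0.95, 0, 1, 0, 0, -0.95, 0, 1])

```text
clock: 11.75
ee_pos: [378.3, -64.3, 46.1]
orientation: [-90.1, 0.1, -59.2]
ft_force: [-0.2, 0.0, -0.4]
grip_width: 85.4
```

```bash
python3 -c "
from h import *
s=get_state();print(s['ee_pos'],s['orientation'],s['ft_force'],s['grip_width'])
f=grab_frame('side');save(f,'s7',cv2.resize(f['color'][150:290,220:380],None,fx=4.5,fy=4.5))"
```

```text
[378.32120249 -64.32383668  46.05482547] [-9.00715319e+01  8.54343342e-02 -5.91948927e+01] [-0.15450334  0.01663485 -0.36928172] 85.36263803355155
```

View pics/s7.png

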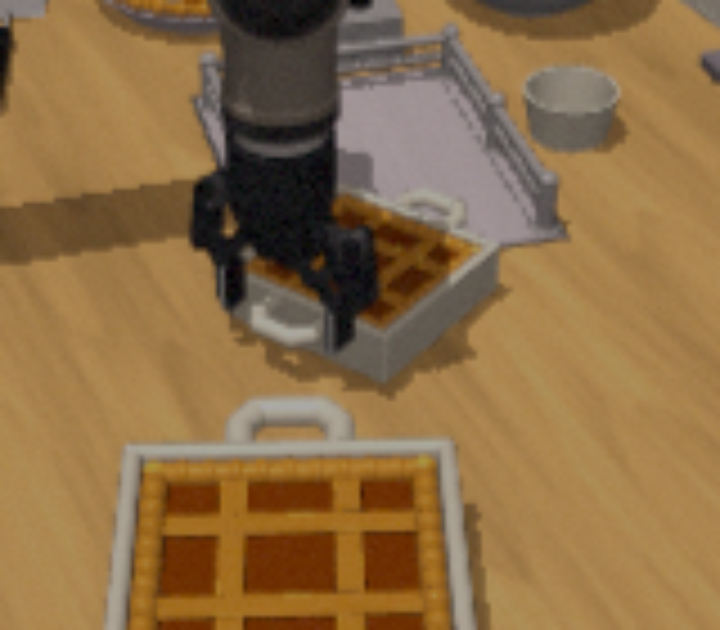

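The jaws straddle the trailing handle cleanly, with fingers at (232,290) and (341,330) in zoom. I work out the arc.

```bash
cat > arc.py <<'E'
import numpy as np
c=np.array([462.5,-14.5]);h0=np.radians(31.5);h1=1.42;R=150;off=86.7
O=c+R*np.array([-np.sin(h0),np.cos(h0)])
tcp=np.array([378.3,-64.3]);y0=-59.2
p=c-off*np.array([np.cos(h0),np.sin(h0)]);print("contact",p, p-tcp)
for k in range(0,27,2):
    h=h0+(h1-h0)*k/26
    cc=O+R*np.array([np.sin(h),-np.cos(h)]);q=cc-off*np.array([np.cos(h),np.sin(h)])
    print(k,np.round(cc,1),np.round(q,1),"d",np.round((q-p)/80,3),"turn",round((h-h0)/.5,3))
E
python3 arc.py
```

```text
contact [388.57609775 -59.80062556] [10.27609775  4.49937444]
0 [462.5 -14.5] [388.6 -59.8] d [0. 0.] turn 0.0
2 [470.9  -9. ] [400.2 -59.1] d [0.145 0.009] turn 0.134
4 [478.9  -2.9] [411.7 -57.7] d [0.288 0.027] turn 0.268
6 [486.4   3.7] [423.  -55.4] d [0.431 0.055] turn 0.402
8 [493.5  10.8] [434.2 -52.5] d [0.571 0.092] turn 0.536
10 [500.2  18.3] [445.2 -48.7] d [0.708 0.138] turn 0.669
12 [506.3  26.3] [455.9 -44.3] d [0.842 0.194] turn 0.803
14 [511.8  34.7] [466.3 -39.1] d [0.972 0.258] turn 0.937
16 [516.8  43.4] [476.3 -33.3] d [1.097 0.331] turn 1.071
18 [521.2  52.4] [485.9 -26.8] d [1.217 0.413] turn 1.205
20 [524.9  61.7] [495.1 -19.7] d [1.331 0.502] turn 1.339
22 [528.1  71.3] [503.7 -11.9] d [1.44  0.598] turn 1.473
24 [530.6  81. ] [511.9  -3.7] d [1.541 0.702] turn 1.607
26 [532.4  90.9] [519.4   5.1] d [1.635 0.812] turn 1.74
```

Request:
move_arm(rows=[0, 0, -0.1, 0, 1, 0, 0, -0.21, 0, 1, 0.05, 0.02, -0.21, 0, 1, 0.1, 0.04, -0.21, 0, 1, 0.13, 0.06, -0.21, 0, 1])

```text
clock: 12.22
ee_pos: [389.8, -59.9, 30.5]
orientation: [-90.0, -0.0, -59.2]
ft_force: [-2.5, -7.4, -1.0]
grip_width: 85.6
```

Request:
move_arm(rows=[0.07, 0.0, 0, 0.07, 1, 0.145, 0.01, 0, 0.135, 1, 0.215, 0.02, 0, 0.2, 1, 0.29, 0.03, 0, 0.27, 1, 0.36, 0.04, 0, 0.335, 1, 0.43, 0.055, 0, 0.4, 1])

```text
clock: 12.72
ee_pos: [423.6, -55.3, 30.6]
orientation: [-90.0, 0.0, -47.6]
ft_force: [-3.5, -3.6, 1.3]
grip_width: 85.4
```

```bash
python3 look.py a8 485 2 43; python3 -c "
from h import *
s=get_state();print(s['ee_pos'],s['orientation'],s['ft_force'],s['grip_width'])"
```

```text
top score 0.98 world [489.8   5.4] 41.2 cost 882 plate [-168.    36.8] 49.8
side score 0.63 world [501.8  -1.5] 59.2 cost 757 plate [-173.    23.8] 67.9
[424.01738466 -55.06444956  30.50162805] [-8.99575249e+01 -6.18570437e-02 -4.77619156e+01] [-0.25822031  0.29927539  0.32794912] 85.59950680207677
```

View pics/a8.png

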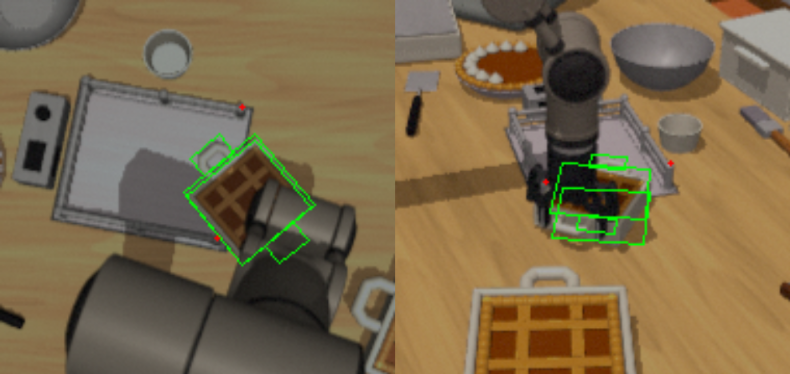

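The top view shows the dish following the jaws at about 41° world, near (490,5). The side fit is spoiled by the arm covering the dish. I go on.

Request:
move_arm(rows=[0.07, 0.02, 0, 0.067, 1, 0.14, 0.037, 0, 0.134, 1, 0.21, 0.06, 0, 0.2, 1, 0.277, 0.083, 0, 0.267, 1, 0.345, 0.11, 0, 0.335, 1, 0.411, 0.139, 0, 0.4, 1, 0.475, 0.17, 0, 0.47, 1, 0.541, 0.203, 0, 0.535, 1])

```text
clock: 13.58
ee_pos: [466.5, -39.2, 30.3]
orientation: [-90.0, 0.0, -32.4]
ft_force: [-2.8, -4.1, 1.8]
grip_width: 85.6
```

```bash
python3 look.py a9 513 36 58; python3 -c "
from h import *
s=get_state();print(s['ee_pos'],s['orientation'],s['ft_force'],s['grip_width'])"
```

```text
top score 0.88 world [528.2  68.7] 33.4 cost 854 plate [-99.7   8.4] 42.0
side score 0.7 world [516.6  34.7] 60.2 cost 681 plate [-135.1   14.7] 68.8
[466.83310854 -38.8414577   30.25580965] [-8.99789414e+01 -2.91589255e-02 -3.24758073e+01] [-1.27524305 -0.08413545  0.71236333] 85.33663031444945
```

View pics/a9.png

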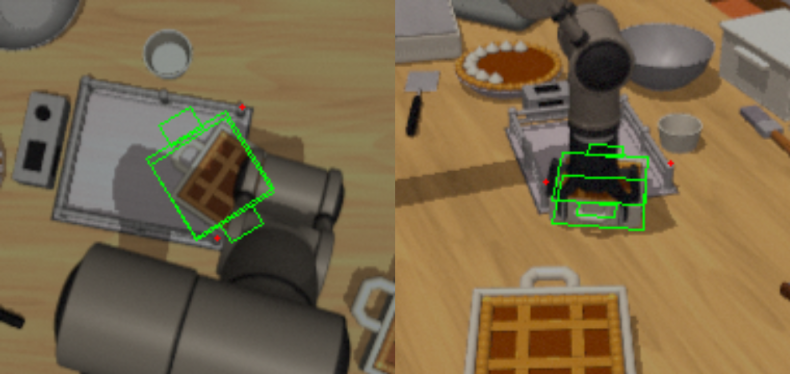

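The dish is following the jaws: side fit 60° at (517,35), where 58° was expected. It clears the near post. I finish the arc.

Request:
move_arm(rows=[0.063, 0.036, 0, 0.067, 1, 0.125, 0.073, 0, 0.134, 1, 0.185, 0.114, 0, 0.2, 1, 0.245, 0.155, 0, 0.268, 1, 0.3, 0.2, 0, 0.335, 1, 0.359, 0.244, 0, 0.402, 1, 0.413, 0.29, 0, 0.47, 1, 0.468, 0.34, 0, 0.536, 1, 0.52, 0.39, 0, 0.6, 1, 0.569, 0.444, 0, 0.67, 1, 0.615, 0.5, 0, 0.735, 1, 0.663, 0.554, 0, 0.8, 1])

```text
clock: 14.78
ee_pos: [520.3, 5.8, 30.1]
orientation: [-90.0, -0.0, -9.3]
ft_force: [-1.2, -3.0, -0.9]
grip_width: 85.3
```

```bash
python3 look.py b1 532 91 81; python3 -c "
from h import *
s=get_state();print(s['ee_pos'],s['orientation'],s['ft_force'],s['grip_width'])"
```

```text
top score 0.83 world [534.7  95.1] 79.6 cost 1058 plate [-72.6   5.8] 88.2
side score 0.59 world [522.1 102.1] 68.8 cost 673 plate [-67.6  19.4] 77.5
[519.95968527   5.93422216  30.09095438] [-8.99702476e+01 -1.12241242e-02 -9.47584791e+00] [ 0.35885137 -0.25217481  0.74953928] 85.4833550670956
```

View pics/b1.png

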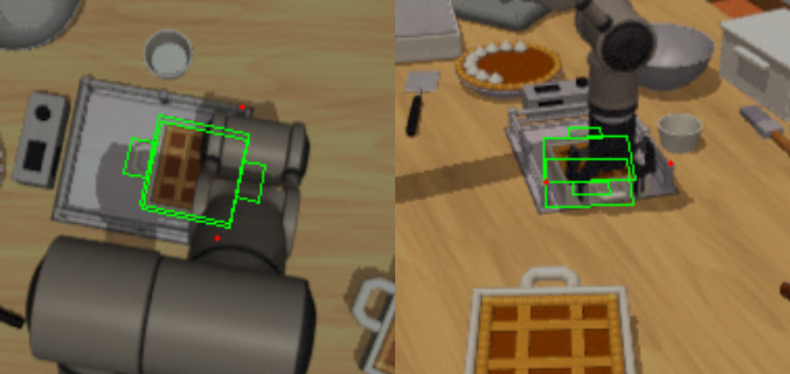

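The dish is inside the front posts and nearly square at plate (-75,6). I push straight in by about 56 mm.

Request:
move_arm(rows=[0.01, 0.06, 0, 0.01, 1, 0.02, 0.12, 0, 0.02, 1, 0.03, 0.18, 0, 0.02, 1, 0.04, 0.24, 0, 0.02, 1, 0.05, 0.3, 0, 0.02, 1, 0.055, 0.36, 0, 0.02, 1, 0.065, 0.42, 0, 0.02, 1, 0.07, 0.48, 0, 0.02, 1, 0.08, 0.54, 0, 0.02, 1, 0.09, 0.6, 0, 0.02, 1, 0.1, 0.65, 0, 0.02, 1, 0.105, 0.7, 0, 0.02, 1, 0.105, 0.7, 0, 0.02, 1])

```text
clock: 16.07
ee_pos: [528.4, 62.4, 30.1]
orientation: [-90.0, -0.0, -8.9]
ft_force: [-0.8, -0.1, -0.1]
grip_width: 85.3
```

```bash
python3 -c "
from h import *
s=get_state();print(s['ee_pos'],s['orientation'],s['ft_force'],s['grip_width'])"
```

```text
[528.42182368  62.37215235  30.14208099] [-8.99620660e+01 -2.08745267e-02 -8.89156117e+00] [-0.81930387 -0.09211102 -0.07118935] 85.2830457604744
```

Request:
move_arm(rows=[-0.02, -0.15, 0, 0, 1, -0.06, -0.4, 0, 0, 1, -0.1, -0.7, 0, 0, 1, -0.14, -0.95, 0, 0, 1, -0.14, -0.95, 0.4, 0, 1, -0.14, -0.95, 0.9, 0, 1, -0.14, -0.95, 1, 0, 1])

```text
clock: 16.65
ee_pos: [519.6, -16.1, 115.2]
orientation: [-90.0, -0.5, -9.0]
ft_force: [1.3, -0.7, 0.5]
grip_width: 85.3
```

Request:
move_arm(rows=[-0.1, -0.4, 0.4, 0, 1, -0.3, -0.8, 0.8, 0, 1, -0.4, -1, 1, 0, 1, -0.4, -1, 1, 0, 1])

```text
clock: 16.98
ee_pos: [485.7, -98.9, 194.7]
orientation: [-90.2, -0.5, -9.1]
ft_force: [1.3, -0.9, 1.2]
grip_width: 85.4
```

Request:
move_arm(rows=[-0.1, -0.4, 0, 0, 1, -0.3, -0.8, 0, 0, 1, -0.4, -1, 0, 0, 1, -0.4, -1, 0, 0, 1])

```text
clock: 17.32
ee_pos: [451.7, -177.2, 189.7]
orientation: [-90.0, 0.0, -9.1]
ft_force: [0.3, -0.6, 0.9]
grip_width: 85.4
```

```bash
python3 look.py b2 544 148 81; python3 -c "
from h import *
s=get_state();print(s['ee_pos'],s['orientation'],s['ft_force'],s['grip_width'])"
```

```text
top score 0.63 world [544.4 146.8] 81.2 cost 52 plate [-20.   4.] 89.8
side score 0.79 world [544.2 150.4] 78.9 cost 549 plate [-16.5   4.8] 87.5
[ 453.29813246 -173.85986345  189.85942654] [-8.99616394e+01  1.37085104e-03 -8.88686585e+00] [ 0.29445068 -0.1037091   0.20339182] 85.6377798801639
```

View pics/b2.png

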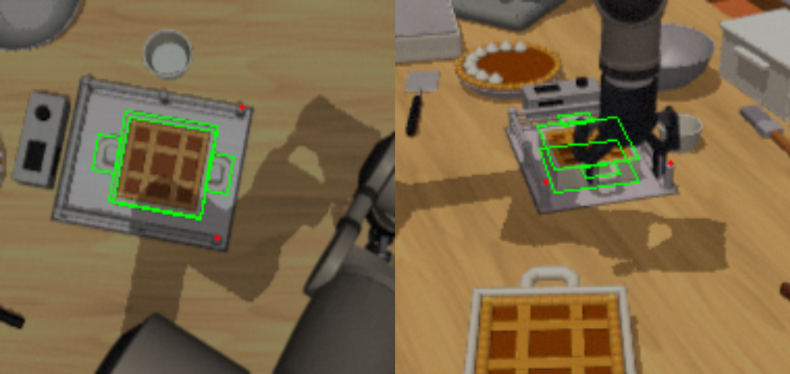

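Run:
```python
from h import *
f=grab_frame("top")
for t in["ramekin","round_pie","sauce_bottle","bench_scraper"]: print(t,[(round(d["score"],2),np.round(d["position"]).tolist()) for d in spot_in(t,f)][:2])
print(close_job())
```

```text
ramekin [(0.78, [741.0, 149.0, 5.0])]
round_pie [(0.67, [534.0, 525.0, 36.0])]
sauce_bottle [(0.8, [604.0, -451.0, 122.0])]
bench_scraper [(0.6, [724.0, -356.0, 12.0])]
the job is handed in; nothing more can be done
None
```

The dish is on the plate between the rails, handles fore and aft, and I handed the job in at about 17 s of the 64 s allowed; no verdict was reported.

**How it went:**
- I pushed the leading handle so the dish swung against the near post. Partway through, at about 36° of turn, the dish was pinched between finger and post and the wrist force reached about 38 N (limit 120 N), so I backed off.
- I then pushed from the trailing wall to slide the dish along the post.
- Last, I straddled the trailing handle with open jaws, steered the dish through the rest of the quarter turn, and pushed it straight in.

**Last checks:**
- **Dish position:** the top camera puts the dish at plate x = -20 mm, y = +4 mm, within 1° of square. The side camera gives x = -16.5 mm, y = +5 mm, about 2.5° off square, but the arm partly hid the dish in that view. Both are inside the limits.
- **Other things:** the cup, scraper, bottle and round pie are within about 5 mm of where they started, which is about the measuring error. The arm was clear of everything.

**Not confirmed:**
- **Post contact:** I did not measure the force on the post itself. I inferred that the dish bore on it from the wrist force and from the dish's pose at 36°.
- **Pose during the swing:** the cameras often disagreed then because the arm hid the dish, so I relied on whichever view was clear and on a small simulation of the pushes.

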